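# Plug in the sensor cartridge and hold the finger press in the green

## Task

Start the muscle-effort recording: take the blue cartridge out of its storage block and plug it fully home into the socket on the white recorder, and let go of it. Then push down the yellow pad of the spring-loaded finger press until its black pointer lies in the green band of the scale, neither above nor below it, and hold it there: finish while still pressing, with the pointer steady in the green. Leave the orange cartridge, the bottles and the steel tray alone.

Things in the scene. Friction and masses are not known exactly. Their poses are not given: they have to be found in the camera images.
- blue_center (a point): Centre, half-way up, of the loose blue cartridge (about 90 g, upright, 70 mm tall, in either pocket of the storage block). Grip: blue block 42 mm (x) by 32 mm (y), from 15 mm below to 35 mm above this point. Under it a black plug foot 30 x 20 mm (x, y), 20 mm long, its last 4 mm 27 x 17 mm. z up; it fits either way round (half a turn). Grasp across y.
- orange_center (a point): Centre of the orange cartridge, same shape and axes, standing in the other pocket. To be left alone.
- storage: Grey storage block fixed on the bench, 190 x 75 x 26 mm (x, y, z), origin at the centre of its underside; loose pockets 34 x 24 mm, 22 mm deep, at x = -45 and +45 mm. The cartridges stand in them, axes along the block's, the underside of the grip (shoulder) resting on the top face, so only the grip shows; lift straight up.
- recorder: White recorder fixed on the bench, 170 x 130 mm (x, y), 40 mm high, with a dark screen on its -x half and a grey socket block on its +x half. Origin at the centre of its underside.
- socket (a point): Centre of the socket's mouth, on the top face of the recorder's grey socket block (75 x 65 mm, centred here, 66 mm above the bench). Hole 32.5 mm along x, 22.5 mm along y, 24 mm deep, with a 2 mm chamfer; axes along the recorder's, z up. Fully home, a cartridge's shoulder rests on this face and its centre is 15 mm above this point.
- press: Finger press fixed on the bench; grey base 100 x 200 x 14 mm from y = -85 to 115 mm, origin on its underside. A lever hinged at y = -60 mm, 60 mm up, between 79 mm high cheeks, runs to +y. Past its end, at y = 85 to 115 mm, an upright scale plate (in the y-z plane, top 110 mm up): white, green (51 to 69 mm up), red below; black prongs on the lever straddle it as the pointer.
- pad (a point): Centre of the top face of the lever's yellow pad (38 mm along x, 42 mm along y), 95 mm from the hinge axis; moves with the lever. About 93 mm above the bench at rest, 70 mm with the lever level (middle of the green), 46 mm at the bottom stop. Axes are the lever's: x along the hinge, y towards the pointer.
- lever (a joint): Angle of the sprung lever, rad: 0 at rest (sloping up, pointer in the white), grows as the pad is pressed; 0.25 is level, 0.5 the bottom stop. Pointer in the green from 0.19 to 0.31. It springs back to 0 when let go; pressing the pad takes about 4 N to start, 7.5 N at 0.25 and 11 N at the stop.
- spray: Spray bottle, loose, 84 mm across, 236 mm tall, standing at one side; origin at the centre of its underside. To be left alone.
- sanitiser: Clear pump bottle, loose, 60 mm across, 156 mm tall, standing at one side; origin at the centre of its underside. To be left alone.
- tray: Steel dissecting tray, loose, 140 x 240 x 30 mm (x, y, z), on the far side of the bench; origin at the centre of its underside. To be left alone.

How it is judged:
On the way, in this order (a step that is already met when the one before it is completed fails the run):
1. the blue cartridge is plugged fully home in the recorder's socket and let go (z of blue_center in the frame of socket below 0.0175 m and horizontal distance between blue_center and socket below 0.005 m and angle between the x axis of blue_center and the x axis of socket, either way round below 0.12 rad and angle between blue_center's own z axis and vertical below 0.08 rad and contact force between the fingers and blue below 0.3 N), for 0.2 s.
2. the robot holds the press's pointer in the green band (all of step 1 and value of joint lever between 0.19 and 0.31 rad and contact force between any of the fingers, the arm and lever above 4 N), for 0.3 s.
At the end, for the whole second after the job is handed in: Blue cartridge fully home in the socket (within 2.5 mm in height, 5 mm sideways, 0.12 rad in turn, 0.08 rad in tilt), not touched by the fingers; lever between 0.19 and 0.31 rad (pointer in the green), slower than 0.1 rad/s, pressed by the robot with over 4 N (all of step 2 and velocity of joint lever between -0.1 and 0.1 rad/s); the arm keeps its last pose, push and grip.
It fails at once if the orange cartridge is moved by more than 20 mm (distance of orange_center from where it was at the start of the episode above 0.02 m).
It fails at once if a bottle is shoved by more than 30 mm or tipped over (distance of any of spray, sanitiser from where it was at the start of the episode above 0.03 m or angle between any of spray, sanitiser's own z axis and vertical above 0.35 rad).
It fails at once if the steel tray is moved by more than 30 mm (distance of tray from where it was at the start of the episode above 0.03 m).
It also fails if it takes over 56 s, if anything falls off the work surface, if the arm or the gripper's body presses on something with over 40 N, if the wrist force passes 120 N, or if a joint passes its speed limit or range.

## Robot

A 6-joint arm with a two-finger parallel gripper is mounted at the origin on the work surface. World frame = base frame: x ahead of the robot, y to its left, z up, the work surface at z = 0. Lengths are in m, angles in rad, forces in N, time in s.
With the tool pointing down it reaches from about 0.375 to 0.825 m from the base axis. Payload 5.5 kg.
Tool frame: the origin (TCP) lies where the fingers leave the gripper's body, on its centre line; the fingertips stand 73 mm ahead of it and the grasp point (between the pads) lies 54 mm ahead of it; z points along the fingers, y is the direction in which the jaws open and shut (so a half turn about z gives the same grasp; the last joint's range is limited). The gripper opens to 85 mm and grips with 20 to 120 N. Pads are 22 mm wide; open, the fingers measure 114 mm over their backs; the gripper's body (76 mm by 85 mm) begins 54 mm behind the grasp point. The pads swing forward as they close: fully open they stand 13 mm farther back than shut.
Start: joints at [1.228, 0.314, -0.047, 1.21, 0, 1.571], TCP at [0.202, 0.565, 0.304] pointing down, gripper open.
Joint ranges: [-2.67, 2.67], [-0.69, 1.73], [-1.03, 1.25], [-2.08, 2.16], [-1.42, 1.45], [-3.14, 3.14]. Speed limits (rad/s): [2.39, 2.39, 3.01, 3.14, 3.14, 3.14].

## Interface

Orientations are given as a unit quaternion [w, x, y, z].
In Python, from station import bot, cams gives the robot as it stands. The module is installed in compiled form; this text tells all that it offers.
- The arm moves only by the tool jog_arm, never from a script. Its argument "plan" is a list that holds one entry, the list of rows, each a list of 5 numbers: the opening, from 0 (shut) to 1 (fully open), then the shift along the tool's x, y, z in mm, then the turn about the tool's z in rad. In form: [[[hand, tx, ty, tz, turn], ...]]. A call has 1 to 20 rows; each row shifts and turns the commanded pose from where the row before left it, along the tool's axes as they then stand; what a row does not reach is not made up. A row lasts 1/8 s, in which the tool goes at most 62.5 mm and 10.7 degrees, less where a joint would pass 70% of its speed; a pose out of reach is approached as far as the arm can. A call is refused whole if a number of a shift passes 62.5 or a number of a turn 0.188, either way. A call with a gripper value outside its range is refused whole. The fingers move at their own pace and stop on an object; "squeeze" is the grip in N (left out, the last holds). Time passes only in rows, so rows that do not move let the fingers close. It gives the time, the measured TCP pose, the force and the opening at its end, in the units of the state.
- bot.state(): the state, without advancing time (a new reading comes with each control period).
- cams.snapshot(name): name is "scene" or "top" or "wrist"; returns the picture (400x640x3 uint8, red, green, blue); there is no depth.
- cams.calibration(name): a dict with "fx", "fy", "cx", "cy" (pixels), "position" and "orientation" of the camera in the world. Camera axes: x right, y down, z forward; pixel columns grow to the right and rows downward; lengths in m; the calibration is good to about 2 mm. A picture is of the moment at which its call begins: read the wrist's pose just before it. calibration takes no time and is no camera call; for the wrist camera it gives the pose at the moment of the call.
- bot.job_done(): hands the job in, once; it reports no verdict.
The state is a dict: "time_s": time; "joint_positions": joint angles; "joint_velocities": joint speeds; "tau": joint torques, N m; "position": TCP position; "tcp_rot": TCP orientation; "force": force on the tool from outside, world axes, zero at the start; "torque": the same for the moment, N m; "finger_gap": opening from 0.0 (shut) to 1.0 (fully open).
Only numpy, scipy, OpenCV 4.12 (cv2) and the standard library are available. Lean on these libraries where they do the work, as an engineer would, in place of code of your own. Each camera call takes 0.05 s, during which the arm holds its last target.

## Working session

There is one attempt and no reset: what is moved stays moved. The work goes in short steps, Python scripts to look and compute and a tool call to move; the robot and the scene stay as the last step left them, time stands still between calls to the robot, and variables do not carry over. Pictures are saved under pics/ and viewed, and the job is handed in when it is done.

Besides the shell and the picture viewer there is one more tool, called by a JSON object that holds its "name" and its "arguments", one argument or row to a line. jog_arm: Moves the arm, as the interface text tells. Its arguments: {"type":"object","properties":{"plan":{"type":"array","items":{"type":"array","items":{"type":"array","items":{"type":"number"}}}},"squeeze":{"type":"number"}},"required":["plan"]}

```bash
mkdir -p pics
python3 - <<'E'
from station import bot,cams
import cv2
s=bot.state();print(s)
for n in ("scene","top"):
    c=cams.calibration(n);print(n,c)
    cv2.imwrite(f"pics/{n}0.png",cams.snapshot(n)[:,:,::-1])
E
```

```text
{'time_s': 0.0, 'joint_positions': array([ 1.22803368e+00,  3.14243422e-01, -4.81022651e-02,  1.21016530e+00,
       -2.41350019e-05,  1.57078592e+00]), 'joint_velocities': array([-0.0014528 , -0.00035292, -0.00039843,  0.00146592, -0.00065049,
        0.00013621]), 'tau': array([ 2.31837794e-04, -5.39590573e+01,  3.39749479e+01,  1.91549415e-02,
        1.61165335e-04,  1.90544847e-05]), 'position': array([0.20150793, 0.56466947, 0.30301384]), 'tcp_rot': array([-1.34325966e-04,  1.70538395e-01,  9.85350659e-01, -8.46828285e-04]), 'force': array([ 0.04957024, -0.67190287,  0.18759445]), 'torque': array([ 0.01566218,  0.02477306, -0.03290508]), 'finger_gap': 0.9976049809942624}
scene {'fx': 398.1775132617247, 'fy': 398.1775132617247, 'cx': 322.3825998589152, 'cy': 195.23833401977328, 'position': array([ 1.19402287, -0.33299816,  1.11635249]), 'orientation': array([-0.24340097,  0.81970411,  0.4979594 , -0.14449077])}
top {'fx': 394.9683063514797, 'fy': 394.9683063514797, 'cx': 323.9271405270269, 'cy': 204.41569160890234, 'position': array([ 0.49279928, -0.02130484,  1.68405894]), 'orientation': array([-0.0323926 ,  0.71300671, -0.69982943,  0.02847658])}
```

View pics/scene0.png

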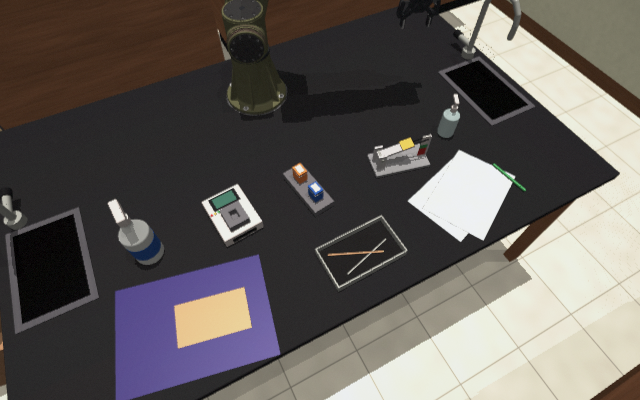

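View pics/top0.png

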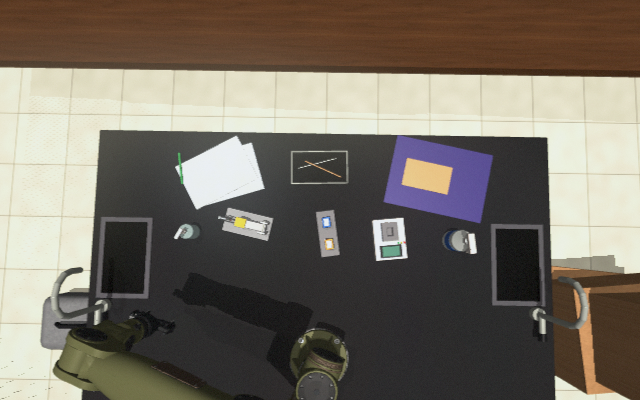

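The scene picture shows blue at about (315,190), orange at (300,172), the recorder at (232,214) and the press at (400,155). In the top picture they are at (326,222), (329,244), (390,239) and (247,224). The press's pad faces left (+y world).

```bash
cat > h.py <<'E'
import numpy as np, cv2
from scipy.spatial.transform import Rotation as R
def rot(q): return R.from_quat([q[1],q[2],q[3],q[0]]).as_matrix()
def ray(c,u,v):
    d=rot(c['orientation'])@np.array([(u-c['cx'])/c['fx'],(v-c['cy'])/c['fy'],1.]); return np.array(c['position']),d
def plane(c,u,v,z):
    p,d=ray(c,u,v); return p+d*(z-p[2])/d[2]
def proj(c,P):
    q=rot(c['orientation']).T@(np.array(P)-c['position']); return c['cx']+c['fx']*q[0]/q[2],c['cy']+c['fy']*q[1]/q[2]
E
python3 - <<'E'
import cv2,numpy as np
a=cv2.imread('pics/top0.png')[190:270,200:420]; cv2.imwrite('pics/topc.png',cv2.resize(a,None,fx=3.6,fy=3.6,interpolation=cv2.INTER_CUBIC))
a=cv2.imread('pics/scene0.png')[120:250,190:440]; cv2.imwrite('pics/scenec.png',cv2.resize(a,None,fx=3.2,fy=3.2,interpolation=cv2.INTER_CUBIC))
from station import cams
from h import *
im=cv2.imread('pics/top0.png');hsv=cv2.cvtColor(im,cv2.COLOR_BGR2HSV);c=cams.calibration('top')
for n,lo,hi,box,z in (('blue',(100,120,60),(125,255,255),(310,345,205,262),.076),('orange',(5,120,80),(20,255,255),(310,345,205,262),.076),('pad',(22,120,100),(35,255,255),(215,280,200,245),.093),('screen',(70,60,40),(95,255,255),(370,410,210,265),.04),
 ('storage',(0,0,60),(180,60,140),(310,345,205,262),.026),('rec',(0,0,60),(180,60,255),(365,412,210,265),.04),('press',(0,0,60),(180,60,160),(215,280,200,245),.014)):
    m=cv2.inRange(hsv,lo,hi);k=np.zeros_like(m);k[box[2]:box[3],box[0]:box[1]]=255;m&=k
    pts=cv2.findNonZero(m)
    if pts is None: print(n,None);continue
    r=cv2.minAreaRect(pts);b=cv2.boxPoints(r)
    print(n,len(pts),r,plane(c,*pts.mean((0,1)),z),[np.round(plane(c,*q,z)[:2],3).tolist() for q in b])
E
```

```text
blue 32 ((326.16925048828125, 221.85386657714844), (10.170848846435547, 7.566118240356445), 82.87498474121094) [ 0.5582222  -0.02268265  0.076     ] [[0.579, -0.003], [0.583, -0.034], [0.542, -0.04], [0.538, -0.009]]
orange 18 ((329.1100158691406, 243.7699737548828), (10.323759078979492, 7.636753559112549), 81.8698959350586) [ 0.47429713 -0.03302828  0.076     ] [[0.49, -0.016], [0.495, -0.047], [0.454, -0.054], [0.449, -0.023]]
pad 93 ((239.73533630371094, 222.05885314941406), (10.186494827270508, 8.973817825317383), 14.03624439239502) [0.55264659 0.32671556 0.093     ] [[0.539, 0.351], [0.575, 0.343], [0.565, 0.303], [0.53, 0.31]]
screen 174 ((390.5, 251.0), (10.0, 17.0), 90.0) [ 0.44746908 -0.29063679  0.04      ] [[0.466, -0.254], [0.468, -0.325], [0.427, -0.325], [0.425, -0.255]]
storage 188 ((327.3615417480469, 232.892333984375), (46.76109313964844, 19.597488403320312), 82.87498474121094) [ 0.52299771 -0.02908465  0.026     ] [[0.608, 0.027], [0.619, -0.054], [0.426, -0.082], [0.414, -0.001]]
rec 1235 ((392.01641845703125, 238.1803741455078), (42.18965530395508, 39.835723876953125), 84.80557250976562) [ 0.50498648 -0.28159584  0.04      ] [[0.577, -0.205], [0.595, -0.37], [0.422, -0.386], [0.404, -0.222]]
press 1337 ((247.0, 222.0), (44.0, 64.0), 90.0) [0.59090185 0.32432694 0.014     ] [[0.647, 0.453], [0.652, 0.181], [0.466, 0.175], [0.461, 0.445]]
```

View pics/topc.png

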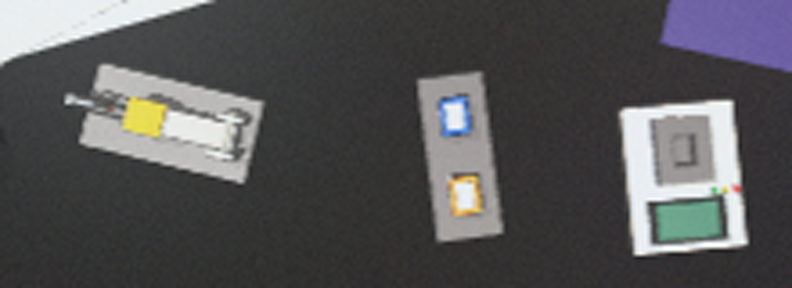

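View pics/scenec.png

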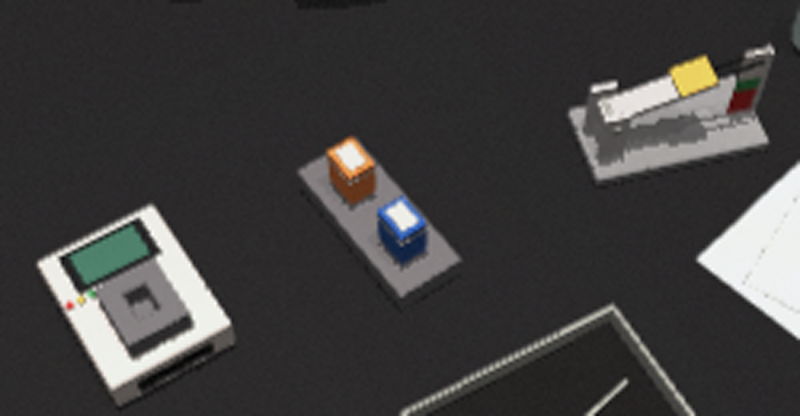

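{"name": "jog_arm", "arguments": {
  "plan": [
    [[1,0,0,0,-0.163],[1,0,0,0,-0.163],[1,0,0,0,-0.164],[1,-19,-45,0,0],[1,-19,-45,0,0],[1,-19,-45,0,0],[1,-19,-45,0,0],[1,-19,-45,0,0],[1,-19,-45,0,0],[1,-19,-45,0,0],[1,-19,-45,0,0],[1,-19,-45,0,0],[1,-19,-45,0,0],[1,-19,-45,0,0],[1,-19,-45,0,0],[1,-19,-45,0,0],[1,-19,-45,0,0],[1,0,0,0,0]]
  ]
}}

```text
time_s: 2.35
position: [0.5582, -0.0217, 0.3031]
tcp_rot: [-0.0, -0.071, 0.997, -0.0]
force: [-0.0, -0.3, -0.2]
finger_gap: 1.0
```

Run:
```python
from station import bot,cams
import cv2
from h import *
s=bot.state();print(s['position'],s['tcp_rot'],s['joint_positions'],s['time_s'])
c=cams.calibration('wrist');print(c); print(rot(s['tcp_rot']).T@(c['position']-s['position']))
cv2.imwrite("pics/w1.png",cams.snapshot('wrist')[:,:,::-1])
```

```text
[ 0.55822961 -0.02168757  0.3031049 ] [-2.93731344e-04 -7.14932017e-02  9.97441010e-01 -2.61031676e-04] [-3.85613186e-02  2.36324109e-01 -1.51028923e-01  1.18396983e+00
 -5.83459551e-04 -1.81669668e-01] 2.35
{'fx': 288.09400046230866, 'fy': 288.09400046230866, 'cx': 319.9402049921621, 'cy': 199.89509367768855, 'position': array([ 0.48093444, -0.03275814,  0.3730096 ]), 'orientation': array([0.10026912, 0.64705165, 0.74703919, 0.11490305])}
[ 7.81274669e-02  3.30166088e-05 -6.98560471e-02]
```

View pics/w1.png

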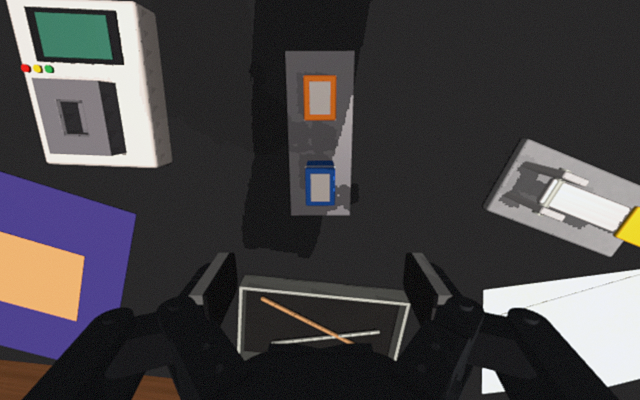

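The wrist picture shows the blue cartridge at (320,187), orange at (320,97), the socket hole at (73,119) and the yellow pad at the right edge. Next I measure these.

Run:
```python
from station import cams
import cv2
from h import *
c=cams.calibration('wrist')
im=cv2.imread('pics/w1.png');hsv=cv2.cvtColor(im,cv2.COLOR_BGR2HSV)
def show(n,m,z):
    for k in cv2.findContours(m,cv2.RETR_EXTERNAL,cv2.CHAIN_APPROX_NONE)[0]:
        if cv2.contourArea(k)<60: continue
        r=cv2.minAreaRect(k);b=cv2.boxPoints(r);P=np.array([plane(c,*q,z)[:2] for q in b]);e=P-np.roll(P,1,0)
        print(n,cv2.contourArea(k),np.round(r[0],1),'ctr',np.round(P.mean(0),4),'sides',np.round(np.hypot(*e.T)[:2],4),'ang',np.round(np.arctan2(e[:2,1],e[:2,0]),3))
def box(m,x0,x1,y0,y1):
    k=np.zeros_like(m);k[y0:y1,x0:x1]=m[y0:y1,x0:x1];return k
show('label',box(cv2.inRange(hsv,(0,0,120),(180,80,255)),300,340,70,125),.076)
show('labelB',box(cv2.inRange(hsv,(0,0,120),(180,80,255)),303,338,160,210),.076)
show('blue',box(cv2.inRange(hsv,(100,120,110),(125,255,255)),300,340,155,210),.076)
show('orange',box(cv2.inRange(hsv,(5,120,110),(20,255,255)),300,340,70,125),.076)
show('stor',box(cv2.inRange(hsv,(0,0,50),(180,90,255)),270,370,45,220),.026)
show('screen',box(cv2.inRange(hsv,(70,60,60),(95,255,255)),25,125,0,70),.04)
show('hole',box(cv2.inRange(hsv,(0,0,0),(180,255,70)),50,95,92,142),.066)
show('sock',box(cv2.inRange(hsv,(0,0,85),(180,60,125)),30,103,75,165),.066)
for n,a in(('rec',im[0:175,0:180]),('blu',im[150:220,280:360])):
    f=600/max(a.shape);cv2.imwrite(f'pics/w1{n}.png',cv2.resize(a,None,fx=f,fy=f,interpolation=cv2.INTER_NEAREST))
```

```text
label 596.0 [319.   97.5] ctr [ 0.4699 -0.034 ] sides [0.0284 0.0192] ang [-3.008  1.715]
labelB 491.0 [319.5 187.5] ctr [ 0.5594 -0.0205] sides [0.0298 0.02  ] ang [-3.007  1.715]
blue 953.0 [320.  186.5] ctr [ 0.5583 -0.0201] sides [0.0386 0.0293] ang [-3.012  1.715]
orange 1414.5 [319.5  97.5] ctr [ 0.47   -0.0335] sides [0.0413 0.0314] ang [-3.015  1.715]
stor 10431.0 [319.5 132.5] ctr [ 0.5142 -0.0271] sides [0.0886 0.191 ] ang [-1.426 -3.034]
screen 3049.5 [73.  35.4] ctr [ 0.4457 -0.293 ] sides [0.083  0.0432] ang [-1.466  2.951]
hole 474.0 [ 73.6 117.9] ctr [ 0.5254 -0.2804] sides [0.0357 0.0208] ang [-3.034  1.912]
sock 783.5 [ 72.4 117.4] ctr [ 0.5252 -0.2815] sides [0.0416 0.0274] ang [-3.049  1.903]
```

View pics/w1rec.png

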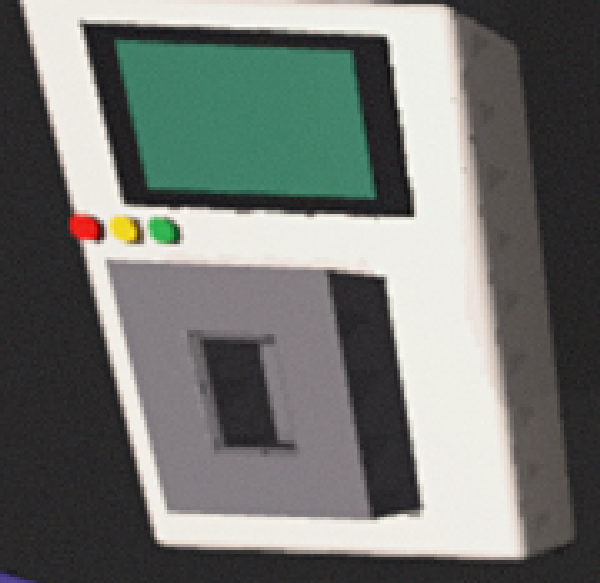

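View pics/w1blu.png

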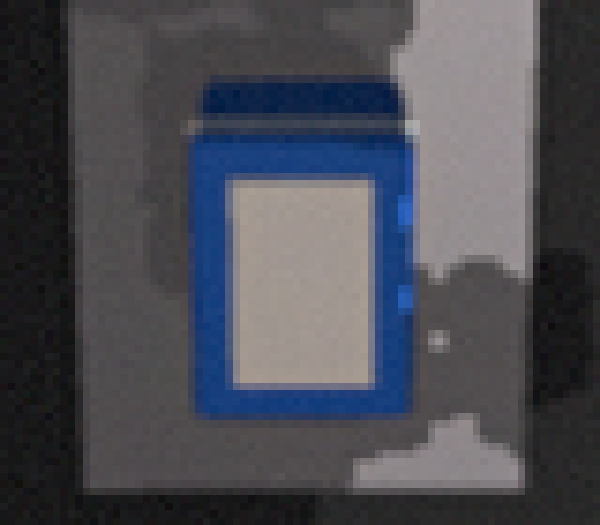

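{"name": "jog_arm", "arguments": {
  "plan": [
    [[1,-1.4,1,24,-0.005],[1,0,0,24,0],[1,0,0,24,0],[1,0,0,24,0],[1,0,0,24,0],[1,0,0,24,0],[1,0,0,24,0],[1,0,0,18,0],[1,0,0,8,0],[1,0,0,0,0],[1,0,0,0,0],[0,0,0,0,0],[0,0,0,0,0],[0,0,0,0,0],[0,0,0,0,0],[0,0,0,0,0],[0,0,0,0,0],[0,0,0,0,0],[0,0,0,0,0]]
  ],
  "squeeze": 40
}}

```text
time_s: 4.78
position: [0.5591, -0.0192, 0.1105]
tcp_rot: [0.001, -0.076, 0.997, -0.002]
force: [-0.3, -5.2, 4.0]
finger_gap: 0.366
```

Run:
```python
from station import bot,cams
import cv2
s=bot.state();print(s['position'],s['tcp_rot'],s['force'],s['finger_gap'])
cv2.imwrite("pics/w2.png",cams.snapshot('wrist')[:,:,::-1])
```

```text
[ 0.55905368 -0.0192387   0.11051442] [ 5.49067085e-04 -7.55097725e-02  9.97143620e-01 -1.60429921e-03] [-0.25888485 -5.20472362  3.96632914] 0.3660347250011799
```

View pics/w2.png

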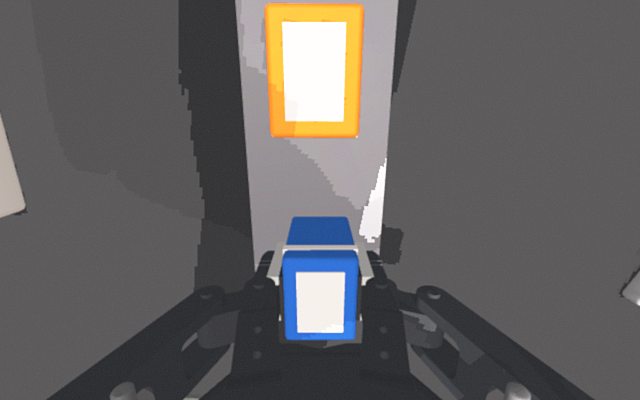

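{"name": "jog_arm", "arguments": {
  "plan": [
    [[0,0,0,-8,0],[0,0,0,-12,0],[0,0,0,-20,0],[0,0,0,-25,0],[0,0,0,-25,0],[0,0,0,-20,0],[0,0,-15,0,0],[0,0,-30,0,0],[0,0,-30,0,0],[0,0,-30,0,0],[0,-5,-30,0,0],[0,0,-30,0,0],[0,0,-30,0,0],[0,0,-30,0,0],[0,0,-20,0,0],[0,0,-10,0,0],[0,0,0,0,0],[0,0,0,0,0]]
  ]
}}

```text
time_s: 7.08
position: [0.602, -0.2684, 0.2198]
tcp_rot: [-0.0, -0.076, 0.997, 0.0]
force: [0.5, 0.1, -0.8]
finger_gap: 0.368
```

Run:
```python
from station import bot,cams
import cv2,json
s=bot.state();print(s['position'],s['tcp_rot'],s['force'],s['finger_gap'])
c=cams.calibration('wrist');json.dump({k:np.tolist() if hasattr(np,'tolist') else np for k,np in c.items()},open('c3.json','w'))
cv2.imwrite("pics/w3.png",cams.snapshot('wrist')[:,:,::-1])
```

```text
[ 0.60195362 -0.2683596   0.21981711] [-1.21763664e-04 -7.64218983e-02  9.97075528e-01  2.66037284e-04] [ 0.53350912  0.13558484 -0.75485826] 0.3681807819620646
```

View pics/w3.png

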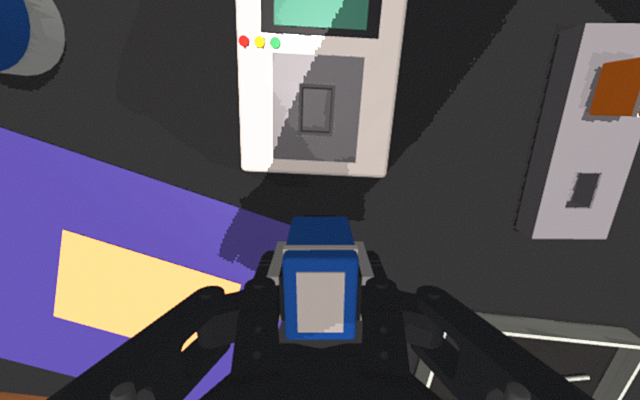

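The lifted cartridge sits in the jaws just as before. The socket hole shows at about (317,109), so I zoom in there.

Run:
```python
import cv2
a=cv2.imread('pics/w3.png')[40:180,235:400];cv2.imwrite('pics/w3z.png',cv2.resize(a,None,fx=4,fy=4,interpolation=cv2.INTER_CUBIC))
```

```text
(no output)
```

View pics/w3z.png

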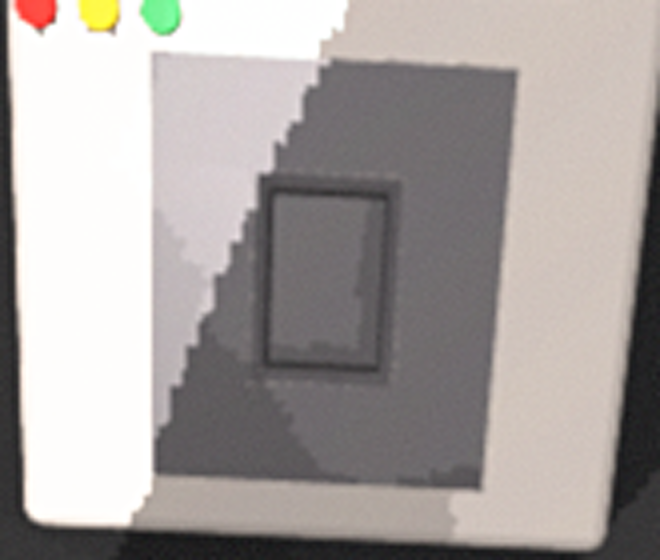

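Run:
```python
import json
from h import *
c=json.load(open('c3.json'));print(c['position'])
for n,q in(('block',[(153,53),(517,70),(481,490),(155,472)]),('chamfer',[(260,175),(400,183),(386,382),(255,372)]),('hole',[(270,192),(386,196),(378,368),(268,362)])):
    P=np.array([plane(c,u/4+235-.4,v/4+40-.4,.066)[:2] for u,v in q]);e=np.roll(P,-1,0)-P
    print(n,P.mean(0).round(4),np.hypot(*e.T).round(4),np.arctan2(e[:,1],e[:,0]).round(3))
    yaw=[np.arctan2(*(P[0]-P[3])[::-1]),np.arctan2(*(P[1]-P[2])[::-1])]
```

```text
[0.5247459823670062, -0.2802621295471156, 0.2896778423987004]
block [ 0.5262 -0.2828] [0.064  0.0745 0.0637 0.0737] [ 1.681  0.104 -1.473 -3.033]
chamfer [ 0.5259 -0.2831] [0.0253 0.0353 0.0249 0.0348] [ 1.671  0.093 -1.492 -3.037]
hole [ 0.5261 -0.283 ] [0.021  0.0305 0.0208 0.03  ] [ 1.692  0.115 -1.471 -3.02 ]
```

Run:
```python
import json
from h import *
c=json.load(open('c3.json'))
im=cv2.imread('pics/w3.png');hsv=cv2.cvtColor(im,cv2.COLOR_BGR2HSV)
p=np.array([0.60195,-0.26836]);z=.2198-.0345
for n,m in(('label',cv2.inRange(hsv,(0,0,100),(180,80,255))),('blue',cv2.inRange(hsv,(100,120,90),(125,255,255)))):
    k=np.zeros_like(m);k[255:345,280:362]=m[255:345,280:362]
    ct=max(cv2.findContours(k,cv2.RETR_EXTERNAL,cv2.CHAIN_APPROX_NONE)[0],key=cv2.contourArea)
    x,y,w,h=cv2.boundingRect(ct);print(n,x,y,w,h)
    r=cv2.minAreaRect(ct);b=cv2.boxPoints(r);P=np.array([plane(c,*q,z)[:2] for q in b]);e=np.roll(P,-1,0)-P
    print(P.mean(0),np.hypot(*e.T),np.arctan2(e[:,1],e[:,0]))
    A=rot([0,-.07642,.99707,0]);print('tool offset',(A.T@np.r_[P.mean(0)-p,0])*1000)
th=2*np.arctan2(.99707,-.07642)-np.pi/2;print('tool y ang',th,'cart yaw',th-np.pi/2)
```

```text
label 296 272 49 61
[ 0.60326875 -0.26813704] [0.01981107 0.03039589 0.02133912 0.03039611] [ 1.72376603  0.17814282 -1.41781354 -3.01372642]
tool offset [-1.33732465  0.01938636  0.        ]
blue 282 255 77 85
[ 0.60130159 -0.26844046] [0.03074378 0.04210669 0.03409374 0.04210718] [ 1.72376265  0.19279401 -1.41781188 -3.02837799]
tool offset [0.65309564 0.01928896 0.        ]
tool y ang 1.723786357449395 cart yaw 0.15299003065449845
```

{"name": "jog_arm", "arguments": {
  "plan": [
    [[0,0,0,0,0.048],[0,15,-1.6,0,0],[0,20,-2,0,0],[0,20,-2,0,0],[0,15,-1,0,0],[0,8,0,0,0],[0,0,0,15,0],[0,0,0,15,0],[0,0,0,10,0],[0,0,0,5,0],[0,0,0,0,0],[0,0,0,0,0]]
  ]
}}

```text
time_s: 8.62
position: [0.5255, -0.284, 0.1753]
tcp_rot: [0.0, -0.052, 0.999, -0.0]
force: [-1.0, 0.0, -0.8]
finger_gap: 0.37
```

Run:
```python
from station import bot,cams
import cv2
from h import *
s=bot.state();print(s['position'],s['tcp_rot'],s['force'],s['finger_gap'])
A=rot(s['tcp_rot']);print((A.T@(np.array([.5251,-.2831,.1505])-s['position']))*1000)
im=cams.snapshot('wrist')[:,:,::-1];cv2.imwrite("pics/w4.png",im)
im=cams.snapshot('scene')[:,:,::-1][150:250,180:290];cv2.imwrite("pics/s4.png",cv2.resize(im,None,fx=5,fy=5,interpolation=cv2.INTER_CUBIC))
```

```text
[ 0.52551632 -0.28399645  0.17527562] [ 3.09623767e-04 -5.21388565e-02  9.98639782e-01 -1.73478104e-04] [-1.03109577  0.01866237 -0.83314017] 0.3704438939657079
[ 0.33557989  0.94431922 24.77506992]
```

View pics/w4.png

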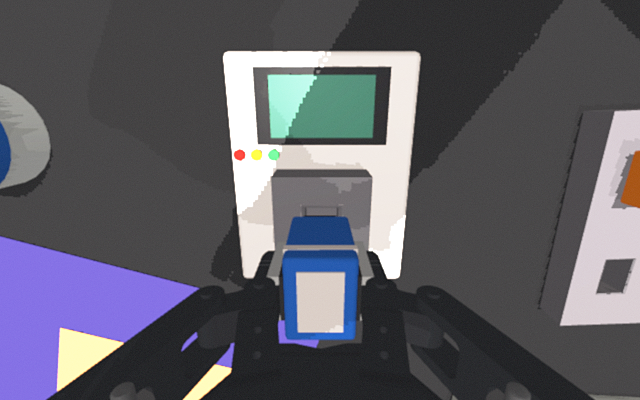

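View pics/s4.png

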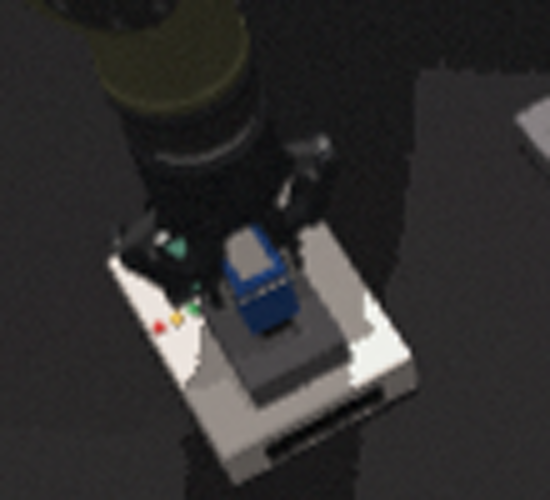

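The cartridge is over the mouth: the hole's near edge is centred at column 322 and the cartridge at 320. I insert it slowly.

{"name": "jog_arm", "arguments": {
  "plan": [
    [[0,0.3,0.8,0,0],[0,0,0,4,0],[0,0,0,4,0],[0,0,0,4,0],[0,0,0,3,0],[0,0,0,0,0]]
  ]
}}

```text
time_s: 9.48
position: [0.5246, -0.283, 0.1595]
tcp_rot: [-0.0, -0.052, 0.999, 0.0]
force: [-0.6, 0.0, -0.3]
finger_gap: 0.366
```

Foot about 11 mm in with no force, so I continue.

{"name": "jog_arm", "arguments": {
  "plan": [
    [[0,0,0,3,0],[0,0,0,3,0],[0,0,0,2,0],[0,0,0,1,0],[0,0,0,1,0],[0,0,0,0,0]]
  ]
}}

```text
time_s: 10.22
position: [0.5248, -0.2831, 0.1504]
tcp_rot: [0.0, -0.052, 0.999, -0.0]
force: [-1.7, 0.5, 4.5]
finger_gap: 0.37
```

{"name": "jog_arm", "arguments": {
  "plan": [
    [[0,0,0,1,0],[0,0,0,1,0],[0,0,0,0,0]]
  ]
}}

```text
time_s: 10.6
position: [0.5247, -0.2831, 0.1503]
tcp_rot: [0.0, -0.052, 0.999, -0.0]
force: [-7.0, 3.4, 19.7]
finger_gap: 0.368
```

{"name": "jog_arm", "arguments": {
  "plan": [
    [[0,0,0,-1,0],[1,0,0,0,0],[1,0,0,0,0],[1,0,0,0,0],[1,0,0,0,0],[1,0,0,0,0],[1,0,0,0,0],[1,0,0,-10,0],[1,0,0,-20,0],[1,0,0,-30,0],[1,0,0,-30,0],[1,0,0,-30,0],[1,0,0,-30,0],[1,0,0,0,0]]
  ]
}}

```text
time_s: 12.35
position: [0.526, -0.2838, 0.3025]
tcp_rot: [0.002, -0.052, 0.999, -0.001]
force: [0.9, -0.3, -0.4]
finger_gap: 1.005
```

Run:
```python
from station import bot,cams
import cv2
from h import *
s=bot.state();print(s['position'],s['tcp_rot'],s['force'],s['finger_gap'],s['time_s'])
c=cams.calibration('wrist')
im=cams.snapshot('wrist')[:,:,::-1];cv2.imwrite("pics/w5.png",im)
print(proj(c,[.5261,-.283,.116]))
im=cams.snapshot('scene')[:,:,::-1];cv2.imwrite("pics/s5f.png",im);im=im[150:250,180:290];cv2.imwrite("pics/s5.png",cv2.resize(im,None,fx=5,fy=5,interpolation=cv2.INTER_CUBIC))
```

```text
[ 0.52603032 -0.28377358  0.30247257] [ 0.00244976 -0.05208519  0.99863852 -0.00149362] [ 0.89537549 -0.26570943 -0.42070887] 1.0049542623853374 12.35
(np.float64(321.5927143099692), np.float64(195.97980204803847))
```

View pics/w5.png

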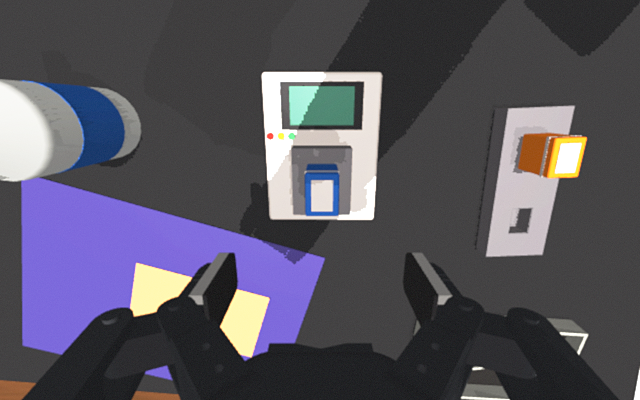

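View pics/s5.png

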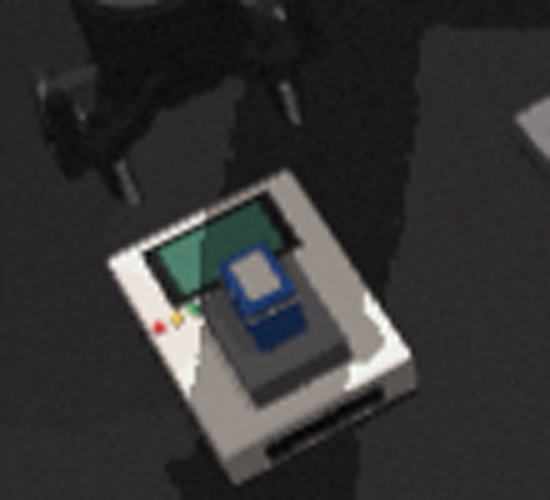

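The cartridge is fully home: its label centre at (322,195) matches the expected projection (322,196), and the orange cartridge is still in its pocket. Next I shut the gripper and go above the press.

{"name": "jog_arm", "arguments": {
  "plan": [
    [[0,-6,20,0,0],[0,-6,40,0,0],[0,-6,40,0,0],[0,-6,40,0,0],[0,-6,40,0,0],[0,-6,40,0,0],[0,-6,40,0,0],[0,-6,40,0,0],[0,-6,40,0,0],[0,-6,40,0,0],[0,-6,40,0,0],[0,-6,40,0,0],[0,-6,40,0,0],[0,-6,40,0,0],[0,-6,40,0,0],[0,0,25,0,0],[0,0,0,0,0],[0,0,0,0,0]]
  ]
}}

```text
time_s: 14.7
position: [0.5509, 0.3274, 0.2986]
tcp_rot: [-0.0, -0.052, 0.999, -0.001]
force: [-0.5, -0.0, 0.6]
finger_gap: 0.002
```

Run:
```python
from station import bot,cams
import cv2
from h import *
s=bot.state();print(s['position'],s['tcp_rot'],s['force'],s['finger_gap'],s['time_s'])
c=cams.calibration('wrist')
im=cams.snapshot('wrist')[:,:,::-1].copy();cv2.imwrite("pics/w6.png",im)
hsv=cv2.cvtColor(im,cv2.COLOR_BGR2HSV);m=cv2.inRange(hsv,(22,120,90),(35,255,255))
ct=max(cv2.findContours(m,cv2.RETR_EXTERNAL,cv2.CHAIN_APPROX_NONE)[0],key=cv2.contourArea)
r=cv2.minAreaRect(ct);b=cv2.boxPoints(r);P=np.array([plane(c,*q,.093)[:2] for q in b]);e=np.roll(P,-1,0)-P
print(r,P.mean(0),np.hypot(*e.T),np.arctan2(e[:,1],e[:,0]))
```

```text
[0.55090394 0.32735147 0.29856243] [-3.81011057e-04 -5.19857852e-02  9.98647626e-01 -5.01258028e-04] [-0.5140204  -0.00750068  0.6108692 ] 0.002380433019152929 14.7
((318.5554504394531, 191.35446166992188), (41.25096130371094, 35.68852996826172), 20.854455947875977) [0.55148809 0.32569599] [0.03640165 0.04042184 0.03701538 0.04193083] [ 2.87272472  1.30500927 -0.2281527  -1.85059958]
```

View pics/w6.png

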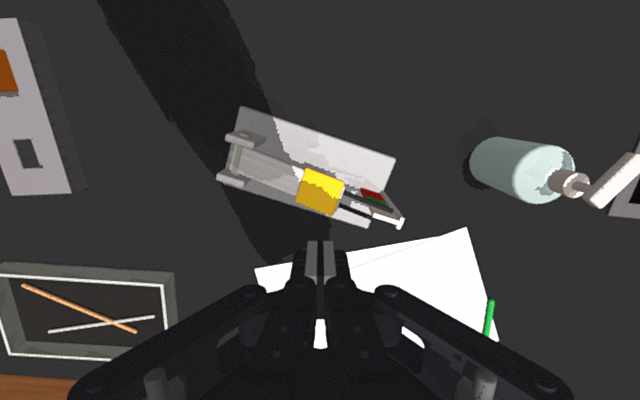

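The pad shows at (319,191), which gives world (0.5515, 0.3257), with its y axis at about 1.30 rad. I align the gripper with the lever and come down just above the pad.

{"name": "jog_arm", "arguments": {
  "plan": [
    [[0,0,0,0,0.185],[0,0,0,0,0.185],[0,-0.7,1.5,10,0],[0,0,0,25,0],[0,0,0,30,0],[0,0,0,30,0],[0,0,0,20,0],[0,0,0,10,0],[0,0,0,0,0]]
  ]
}}

```text
time_s: 15.88
position: [0.5521, 0.3286, 0.1732]
tcp_rot: [-0.001, 0.132, 0.991, -0.0]
force: [0.4, 0.7, 0.6]
finger_gap: -0.005
```

{"name": "jog_arm", "arguments": {
  "plan": [
    [[0,0,0,5,0],[0,0,0,4,0],[0,0,0,4,0],[0,0,0,4,0],[0,0,0,0,0]]
  ]
}}

```text
time_s: 16.5
position: [0.553, 0.3298, 0.1574]
tcp_rot: [0.001, 0.132, 0.991, 0.001]
force: [0.7, 1.4, 5.9]
finger_gap: -0.003
```

Run:
```python
from station import bot,cams
import cv2
s=bot.state();print(s['position'],s['force'],s['finger_gap'])
cv2.imwrite("pics/w7.png",cams.snapshot('wrist')[:,:,::-1])
im=cams.snapshot('scene')[:,:,::-1][110:200,350:460];cv2.imwrite("pics/s7.png",cv2.resize(im,None,fx=6,fy=6,interpolation=cv2.INTER_CUBIC))
```

```text
[0.55300719 0.32980674 0.15742681] [0.67943975 1.43670077 5.91287762] -0.0025464356622952656
```

View pics/w7.png

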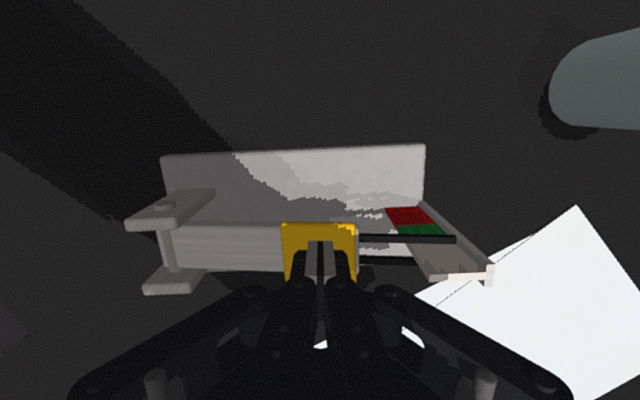

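View pics/s7.png

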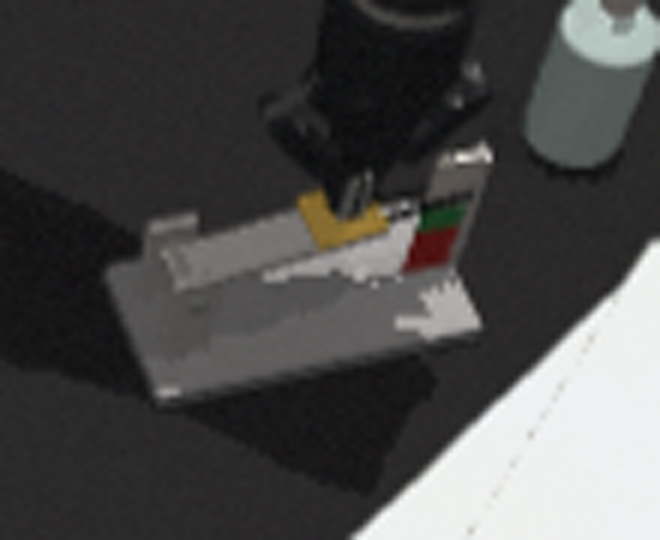

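The pointer is now just at the top edge of the green, with 5.9 N. About 14 mm more should bring the lever level.

{"name": "jog_arm", "arguments": {
  "plan": [
    [[0,0,0,4,0],[0,0,0,4,0],[0,0,0,3,0],[0,0,0,2,0],[0,0,0,1,0],[0,0,0,0,0],[0,0,0,0,0],[0,0,0,0,0]]
  ]
}}

```text
time_s: 17.6
position: [0.5533, 0.3309, 0.1443]
tcp_rot: [0.001, 0.132, 0.991, 0.002]
force: [0.5, 4.4, 6.8]
finger_gap: 0.003
```

Run:
```python
from station import bot,cams
import cv2
from h import *
s=bot.state();print(s['position'],s['force'],s['finger_gap'])
im=cams.snapshot('wrist')[:,:,::-1];cv2.imwrite("pics/w8.png",im)
im=cams.snapshot('scene')[:,:,::-1];cv2.imwrite("pics/s8f.png",im);im=im[110:200,350:460];cv2.imwrite("pics/s8.png",cv2.resize(im,None,fx=6,fy=6,interpolation=cv2.INTER_CUBIC))
```

```text
[0.55332927 0.3308547  0.14430755] [0.54290755 4.44350051 6.83856262] 0.0028443763212570826
```

View pics/w8.png

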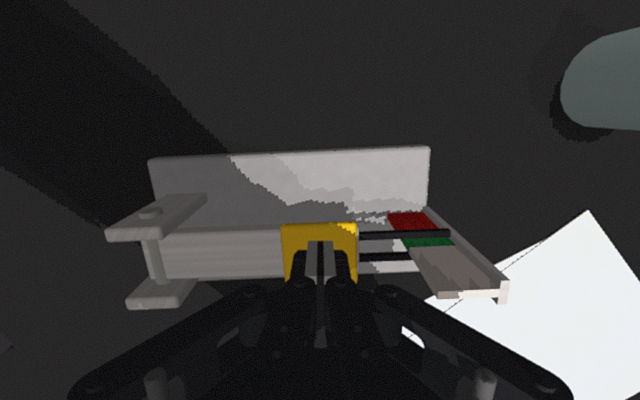

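View pics/s8.png

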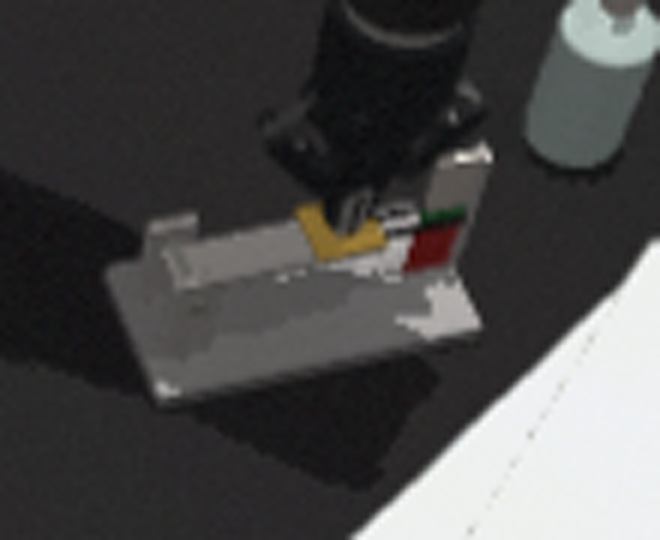

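View pics/s8f.png

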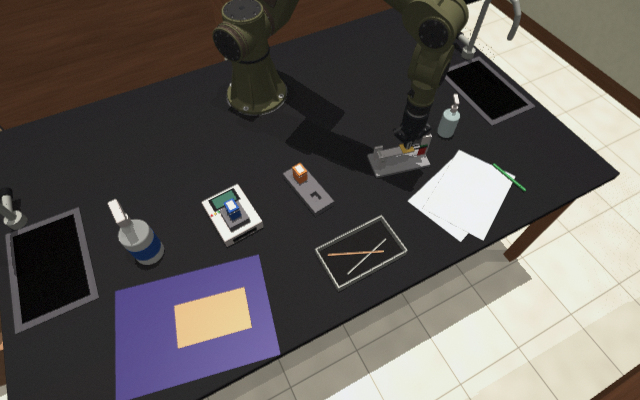

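Height, force and the pointer (in the green once parallax is allowed for) agree at about 0.23 rad. I add 1 mm to centre it and let it settle.

{"name": "jog_arm", "arguments": {
  "plan": [
    [[0,0,0,1,0],[0,0,0,0,0],[0,0,0,0,0],[0,0,0,0,0],[0,0,0,0,0],[0,0,0,0,0],[0,0,0,0,0],[0,0,0,0,0]]
  ]
}}

```text
time_s: 18.7
position: [0.5534, 0.3309, 0.1434]
tcp_rot: [0.001, 0.132, 0.991, 0.002]
force: [0.3, 4.3, 6.6]
finger_gap: 0.002
```

Run:
```python
from station import bot,cams
import cv2
from h import *
s=bot.state();print(s['position'],s['force'],s['time_s'])
c=cams.calibration('wrist');cs=cams.calibration('scene')
im=cams.snapshot('wrist')[:,:,::-1].copy();sc=cams.snapshot('scene')[:,:,::-1].copy()
# predicted pointer/plate: pad level centre, lever axes
y=np.array([np.cos(1.30),np.sin(1.30),0]);x=np.array([np.sin(1.30),-np.cos(1.30),0]) 
hinge=np.array([.5515,.3257,0])-y*.0896
for off in (.14,.165):
  for z in (.051,.060,.069):
    P=hinge+y*off+[0,0,z]
    for I,C in((im,c),(sc,cs)): cv2.circle(I,tuple(int(round(t)) for t in proj(C,P)),1,(255,0,255),-1)
cv2.imwrite('pics/w9.png',cv2.resize(im[180:320,340:540],None,fx=3.9,fy=3.9,interpolation=cv2.INTER_NEAREST))
cv2.imwrite('pics/s9.png',cv2.resize(sc[120:180,360:450],None,fx=8,fy=8,interpolation=cv2.INTER_NEAREST))
```

```text
[0.5533649  0.33090708 0.14338787] [0.33629852 4.31700027 6.58907775] 18.7
```

View pics/w9.png

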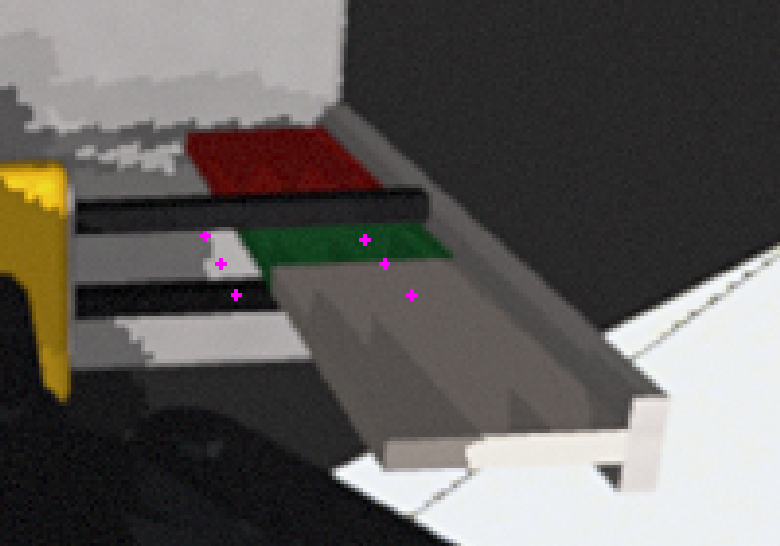

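View pics/s9.png

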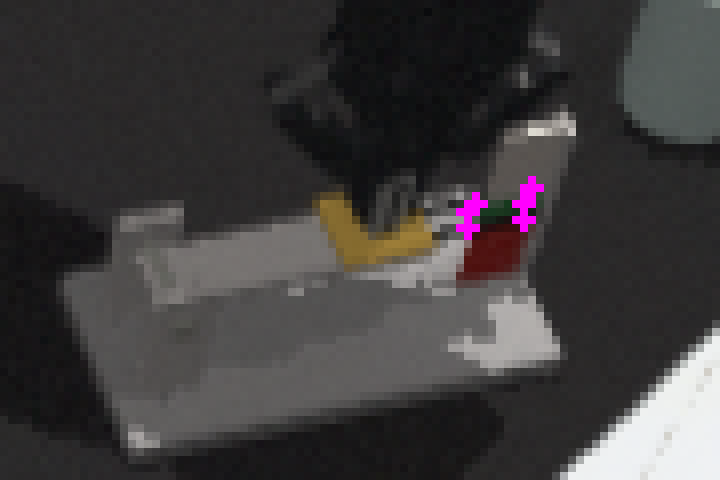

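The two prongs sit at zoom rows 210 and 297, so their mid-line is about 252. The green band there runs from about 210 to 278, so the pointer is near the middle of the green, and it is steady. I hand the job in.

Run:
```python
from station import bot
s=bot.state();print(s['position'],s['force'],s['joint_velocities'].round(4))
bot.job_done()
s=bot.state();print(s['time_s'],s['position'],s['force'])
```

```text
[0.55334594 0.33088559 0.14336557] [0.60192341 4.20977128 6.51557263] [-0.0009 -0.0004 -0.0005  0.0003 -0.0001  0.0007]
the job is handed in; nothing more can be done
the job is handed in; nothing more can be done
```

I plugged the blue cartridge into the recorder's socket and let go of it. I then pressed the yellow pad with the closed fingers and handed the job in at about 19 s, still pressing. No verdict was reported.

- **Cartridge:** the insertion stopped hard at the expected height (TCP z 0.1503 m against 0.1505 m) with about 20 N of push. After release, the label sat within about 1 pixel of where a fully home cartridge should appear.
- **Press:** just before hand-in the arm was steady at TCP z 0.1434 m, which puts the pad about 70 mm up, close to the lever-level position. In the wrist picture the pointer lay near the middle of the green, at roughly 0.24 rad.
- **Force:** the upward force was 6.5 N, a little below the 7.5 N expected at level. There was also about 4 N sideways, which I put down to friction on the pad.
- **Lever angle:** I estimated it from the height, the force and the pictures, since it could not be read directly.
- **Other objects:** the orange cartridge, the bottles and the tray looked undisturbed in the last full picture.

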